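# Set out the staining bottles by size in the bottle tray

## Task

Set the four bottles out for staining in the bottle tray, one to a bay, in order of size: the smallest in the bay beside the petri dish, then growing bay by bay to the largest at the end beside the small white coverslip box, so that nothing tall stands between the hand and the dish. Set each one down upright on the floor of its bay, without dropping it or knocking any over, and leave the dish, the coverslip box and the white spare-lens case where they are.

Things in the scene. Friction and masses are not known exactly. Their poses are not given: they have to be found in the camera images.
- vial_mid (a point): Smallest of the four bottles: small clear glass vial with tinted liquid and a white cap, loose, standing on the mat. Body 22 mm across up to 43 mm, cap 19 mm across above, 52 mm tall in all, 24 to 42 g. The point is at its centre, half-way up, on its upright axis (z up); it is round, so its yaw has no meaning.
- dropper_bottle_mid (a point): Second smallest: small brown bottle with a black cap, loose, standing on the mat. Body 28 mm across up to 60 mm, cap 23 mm across above, 70 mm tall in all, about 30 to 50 g. The point is at its centre, half-way up, on its upright axis (z up); it is round, so its yaw has no meaning.
- white_bottle_mid (a point): Second largest: white bottle with a white cap, loose, standing on the mat. Body 48 mm across up to about 85 mm, then shoulders and a 30 mm cap, 115 mm tall in all, about 70 to 130 g. The point is at its centre, half-way up, on its upright axis (z up); it is round, so its yaw has no meaning.
- amber_bottle_mid (a point): Largest: tall brown bottle with a red cap, loose, standing on the mat. Body 54 mm across up to about 90 mm, then shoulders and a 36 mm cap, 125 mm tall in all, about 130 to 225 g. The point is at its centre, half-way up, on its upright axis (z up); it is round, so its yaw has no meaning.
- tray: Low white bottle tray, fixed on a flat grey-green mat (mat top at z = 5 mm), 304 mm long (its y) by 78 mm (its x): four equal bays in a row, a round black pad in the middle of each. Origin: centre of its underside, on the mat; z up. Bay centres at x = 0, y = -112.5, -37.5, +37.5, +112.5 mm. Bay floors are 4 mm above the mat; the 4 mm thick walls round and between them end 8 mm above the mat; bays are 70 by 71 mm inside.
- petri_dish: Clear round petri dish with a pale yellowish filling, 58 mm across, 16 mm high, loose on the mat about 200 mm from the tray's centre, just off one end of the tray: it marks the end for the smallest bottle. Origin: centre of its underside.
- coverslip_box: Small white square box, 29 x 29 x 17 mm, loose on the mat just off the tray's other end, about 200 mm from its centre. Origin: centre of its underside.
- lens_case_mid (a point): Spare-lens case: a round, straight-sided white tube with a black foot, 38 mm across, 82 mm tall, 60 g, loose, standing in the same row as the bottles in front of the tray. It is not a bottle and stays where it is. The point is at its centre, half-way up.

How it is judged:
At the end, for the whole second after the job is handed in: From the dish's end: vial, dropper bottle, white bottle, large brown bottle, one per bay, centres within 30 mm of the bay's centre each way, on the floor (3 mm), upright (4 deg), released, at rest; dish, coverslip box and upright lens case within 20 mm of their starts (x of vial_mid in the frame of tray between -0.03 and 0.03 m and z of vial_mid in the frame of tray between 0.027 and 0.033 m and angle between each of vial_mid, dropper_bottle_mid, white_bottle_mid, amber_bottle_mid's own z axis and vertical below 0.07 rad and contact force between the fingers and vial below 0.05 N and linear speed of each of vial, dropper_bottle, white_bottle, amber_bottle below 0.02 m/s and angular speed of each of vial, dropper_bottle, white_bottle, amber_bottle below 0.3 rad/s and x of dropper_bottle_mid in the frame of tray between -0.03 and 0.03 m and z of dropper_bottle_mid in the frame of tray between 0.036 and 0.042 m and contact force between the fingers and dropper_bottle below 0.05 N and x of white_bottle_mid in the frame of tray between -0.03 and 0.03 m and z of white_bottle_mid in the frame of tray between 0.0585 and 0.0645 m and contact force between the fingers and white_bottle below 0.05 N and x of amber_bottle_mid in the frame of tray between -0.03 and 0.03 m and z of amber_bottle_mid in the frame of tray between 0.0635 and 0.0695 m and contact force between the fingers and amber_bottle below 0.05 N and ((y of petri_dish in the frame of tray above 0 m and y of vial_mid in the frame of tray between 0.0825 and 0.1425 m and y of dropper_bottle_mid in the frame of tray between 0.0075 and 0.0675 m and y of white_bottle_mid in the frame of tray between -0.0675 and -0.0075 m and y of amber_bottle_mid in the frame of tray between -0.1425 and -0.0825 m) or (y of petri_dish in the frame of tray below 0 m and y of vial_mid in the frame of tray between -0.1425 and -0.0825 m and y of dropper_bottle_mid in the frame of tray between -0.0675 and -0.0075 m and y of white_bottle_mid in the frame of tray between 0.0075 and 0.0675 m and y of amber_bottle_mid in the frame of tray between 0.0825 and 0.1425 m)) and distance of each of petri_dish, coverslip_box, lens_case_mid from where it was at the start of the episode below 0.02 m and angle between lens_case_mid's own z axis and vertical below 0.1 rad); the robot touches nothing.
It fails at once if a bottle is tipped over (angle between any of vial_mid, dropper_bottle_mid, white_bottle_mid, amber_bottle_mid's own z axis and vertical above 0.6 rad).
It fails at once if a bottle is let go of in the air, more than 40 mm above the mat ((height (world z) of vial_mid above 0.071 m and contact force between the fingers and vial below 0.001 N) or (height (world z) of dropper_bottle_mid above 0.08 m and contact force between the fingers and dropper_bottle below 0.001 N) or (height (world z) of white_bottle_mid above 0.1025 m and contact force between the fingers and white_bottle below 0.001 N) or (height (world z) of amber_bottle_mid above 0.1075 m and contact force between the fingers and amber_bottle below 0.001 N)).
It fails at once if the petri dish, coverslip box or lens case is moved by more than 20 mm (distance of any of petri_dish, coverslip_box, lens_case_mid from where it was at the start of the episode above 0.02 m).
It also fails if it takes over 104 s, if anything falls off the work surface, if the arm or the gripper's body presses on something with over 40 N, if the wrist force passes 120 N, or if a joint passes its speed limit or range.

## Robot

A 6-joint arm with a two-finger parallel gripper is mounted at the origin on a cart in front of the work surface, level with it; the furniture and walls round the work are solid. World frame = base frame: x ahead of the robot, y to its left, z up, the work surface at z = 0. Lengths are in m, angles in rad, forces in N, time in s.
With the tool pointing down it reaches from about 0.325 to 0.75 m from the base axis. Payload 7.6 kg.
Tool frame: the origin (TCP) lies on the centre line of the jaws, within the pads' length; the fingertips stand 17 mm ahead of it and the grasp point (between the pads) lies 2 mm behind it; x points along the fingers, z is the direction in which the jaws open and shut, and the axes are right-handed (so a half turn about x gives the same grasp; the last joint's range is limited). The gripper opens to 85 mm and grips with 20 to 120 N. Pads are 22 mm wide; open, the fingers measure 114 mm over their backs; the gripper's body (76 mm by 85 mm) begins 54 mm behind the grasp point. The pads swing forward as they close: fully open they stand 13 mm farther back than shut.
Start: joints at [-1.292, 0.052, 1.401, -0, 1.689, -0.07], TCP at [0.179, -0.493, 0.248] pointing down, gripper open.
Joint ranges: [-2.9, 2.9], [-0.91, 2.17], [0.12, 2.37], [-1.06, 4.2], [0.26, 2.73], [-2.93, 2.93]. Speed limits (rad/s): [2.57, 2.57, 3.01, 3.14, 3.14, 3.14].

## Interface

Orientations are given as a rotation vector (axis times angle).
In Python, from bench import state, get_image, get_calibration, order gives the robot as it stands.
- The arm moves only by the tool jog_arm, never from a script. Its argument "targets" is a list of rows, each an object with "jaw": the closure, from 0 (fully open) to 1 (shut); "offset": the shift along the tool's x, y, z in cm, a list of three; "rotation": the turn, a rotation vector about the tool's x, y, z in degrees, a list of three. A call has 1 to 12 rows; each row is the pose to reach, as a shift and turn from the pose commanded when the call began, along the tool's axes at that moment; what a row does not reach only later rows make up. A row lasts 1/8 s, in which the tool goes at most 62.5 mm and 10.7 degrees, less where a joint would pass 70% of its speed; a pose out of reach is approached as far as the arm can. A call with a gripper value outside its range is refused whole. The fingers move at their own pace and stop on an object; the grip force is fixed at half the most. Time passes only in rows, so rows that repeat a pose let the fingers close. It gives the time, the measured TCP pose, the force and the opening at its end, in the units of the state.
- state(): the state, without advancing time (a new reading comes with each control period).
- get_image(name): name is "scene" or "side" or "wrist"; returns the picture (480x640x3 uint8, red, green, blue); there is no depth.
- get_calibration(name): a dict with "K" (3x3 intrinsics, pixels), "extrinsics" (4x4, takes a point from camera to world coordinates); the wrist camera has in their place "T_tool_cam" (4x4, takes a point from camera to tool coordinates, whose origin is the TCP and whose axes are the tool frame's). Camera axes: x right, y down, z forward; pixel columns grow to the right and rows downward; lengths in m; the calibration is good to about 2 mm. The wrist camera is an equidistant fisheye: a pixel r from the principal point sees the ray r / f radians off the axis. A picture is of the moment at which its call begins: read the wrist's pose just before it. get_calibration takes no time and is no camera call.
- order.finish_job(): hands the job in, once; it reports no verdict.
The state is a dict: "time_s": time; "joint_positions": joint angles; "qd": joint speeds; "joint_efforts": joint torques, N m; "tool_pos": TCP position; "tcp_rot": TCP orientation; "contact_force": force on the tool from outside, world axes, zero at the start; "wrist_torque": the same for the moment, N m; "gripper_width": finger opening in m.
Only numpy, scipy, OpenCV 4.12 (cv2) and the standard library are available. Lean on these libraries where they do the work, as an engineer would, in place of code of your own. Each camera call takes 0.05 s, during which the arm holds its last target.

## Working session

There is one attempt and no reset: what is moved stays moved. The work goes in short steps, Python scripts to look and compute and a tool call to move; the robot and the scene stay as the last step left them, time stands still between calls to the robot, and variables do not carry over. Pictures are saved under pics/ and viewed, and the job is handed in when it is done.

Besides the shell and the picture viewer there is one more tool, called after "Emit:" as name([rows], argument=value, ...), one row to a line, values as JSON. jog_arm: Moves the arm, as the interface text tells. Its arguments: {"type":"object","properties":{"targets":{"type":"array"}},"required":["targets"]}

```bash
mkdir -p pics; ls
python3 - <<'E'
from bench import state,get_image,get_calibration
import cv2
s=state();print(s)
for n in("scene","side","wrist"):
    print(n,get_calibration(n))
    cv2.imwrite(f"pics/{n}0.png",cv2.cvtColor(get_image(n),cv2.COLOR_RGB2BGR))
E
```

```text
pics
{'time_s': 0.0, 'joint_positions': array([-1.29228176e+00,  5.28261727e-02,  1.40177116e+00,  1.39863285e-05,
        1.68863806e+00, -7.02678010e-02]), 'qd': array([ 0.00013489,  0.00083378,  0.0017991 , -0.00044646, -0.00056811,
       -0.00082123]), 'joint_efforts': array([-2.08568184e-03, -3.81669188e+01, -3.60190773e+01, -1.08440033e-04,
        6.19834886e-03, -2.88148931e-05]), 'tool_pos': array([ 0.17937942, -0.49308718,  0.24745453]), 'tcp_rot': array([ 0.94958572,  1.35555607, -0.947857  ]), 'contact_force': array([-0.6768348 , -0.311458  , -0.65228147]), 'wrist_torque': array([-0.04904533,  0.06335171,  0.01025578]), 'gripper_width': 0.0852770598276031}
scene {'K': array([[599.23486847,   0.        , 340.34712857],
       [  0.        , 599.23486847, 237.386432  ],
       [  0.        ,   0.        ,   1.        ]]), 'extrinsics': array([[ 0.62210201, -0.61190338,  0.48842947,  0.07331986],
       [-0.78282726, -0.4965422 ,  0.37500309, -0.25480703],
       [ 0.01306019, -0.61564608, -0.78791455,  0.83623612],
       [ 0.        ,  0.        ,  0.        ,  1.        
[... 349 characters left out ...]
-01],
       [-8.40481001e-04, -5.01920312e-01, -8.64913461e-01,
         9.10706239e-01],
       [ 0.00000000e+00,  0.00000000e+00,  0.00000000e+00,
         1.00000000e+00]])}
wrist {'K': array([[371.64829954,   0.        , 323.10063744],
       [  0.        , 371.64829954, 238.18993881],
       [  0.        ,   0.        ,   1.        ]]), 'T_tool_cam': array([[-1.16347515e-03, -2.81832442e-01,  9.59462934e-01,
        -1.25262682e-01],
       [-7.45767777e-05, -9.59463556e-01, -2.81832715e-01,
         7.29495137e-02],
       [ 9.99999320e-01, -3.99459015e-04,  1.09529385e-03,
        -8.20767227e-04],
       [ 0.00000000e+00,  0.00000000e+00,  0.00000000e+00,
         1.00000000e+00]])}
```

View pics/scene0.png

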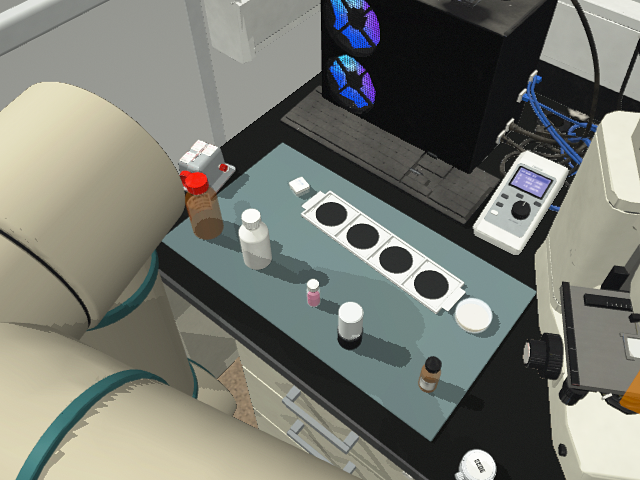

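View pics/side0.png

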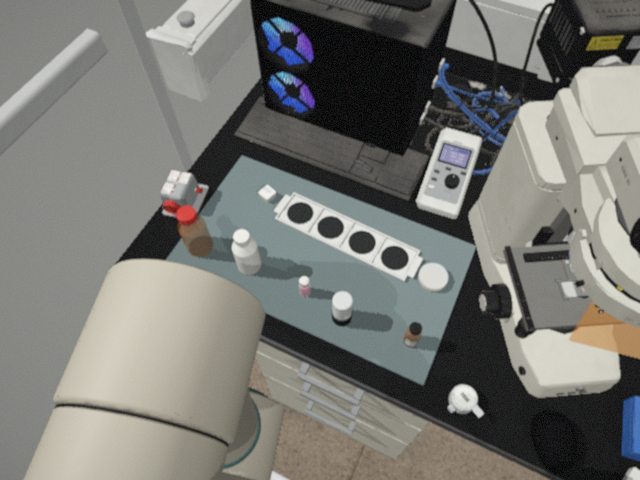

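View pics/wrist0.png

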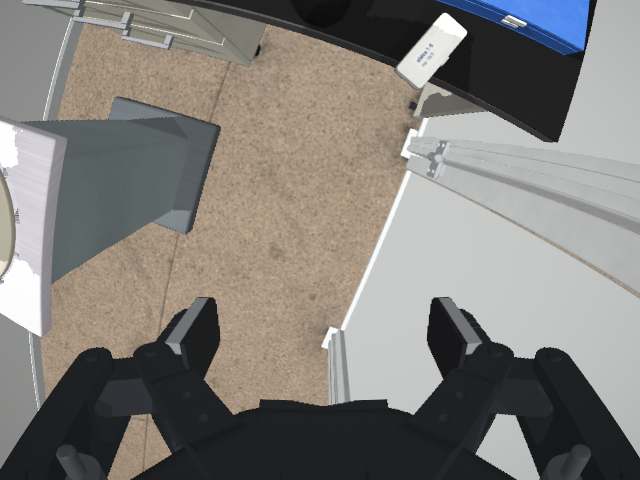

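The scene view shows, left to right, amber (205,210), white bottle (254,240), vial (313,293), lens case (350,325) and dropper (429,374). The tray pads run from (331,213) to (431,284), the dish is at (474,316) and the box at (300,186). The side view shows the same layout. I'll enlarge both to measure.

Run:
```python
import cv2,numpy as np
a=cv2.imread('pics/scene0.png')[160:400,170:510]; b=cv2.imread('pics/side0.png')[170:360,160:450]
cv2.imwrite('pics/sc_z.png',cv2.resize(a,None,fx=2.35,fy=2.35,interpolation=cv2.INTER_CUBIC))
cv2.imwrite('pics/si_z.png',cv2.resize(b,None,fx=2.7,fy=2.7,interpolation=cv2.INTER_CUBIC))
```

```text
(no output)
```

View pics/sc_z.png

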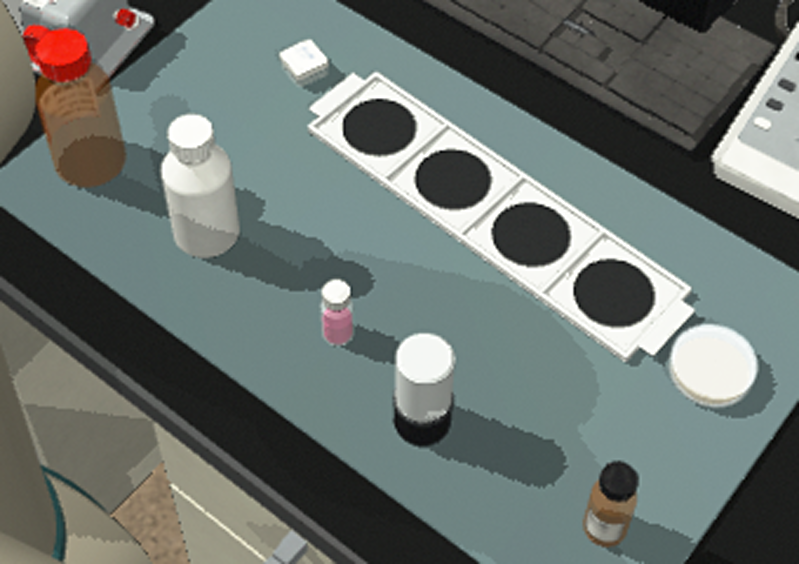

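View pics/si_z.png

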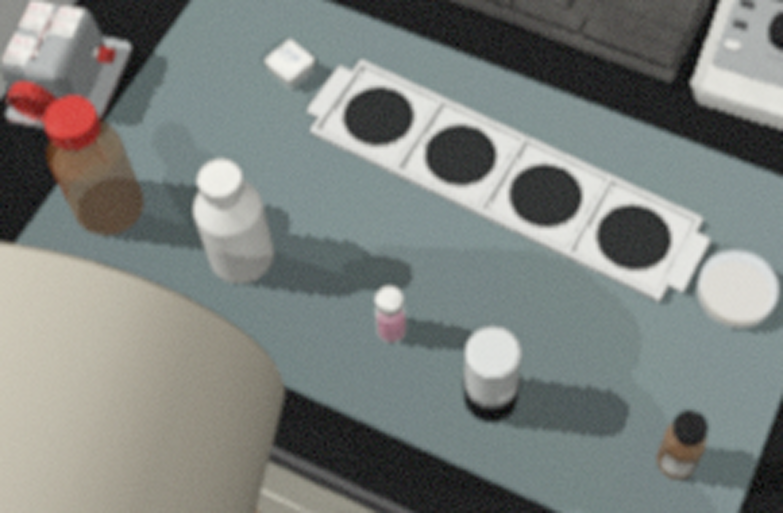

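The zooms show all the cap tops clearly. I'll cast rays through their centres at the known heights from both views and compare the results. The tray pads come from dark masks.

```bash
cat > h.py <<'E'
from bench import state,get_image,get_calibration
import numpy as np,cv2
from scipy.spatial.transform import Rotation as R
def cast(cam,p,z):
    c=get_calibration(cam);T=c['extrinsics'];d=T[:3,:3]@np.linalg.solve(c['K'],[p[0],p[1],1]);o=T[:3,3]
    return (o+d*(z-o[2])/d[2])[:2]
def wcast(p,z,pose):
    c=get_calibration('wrist');K=c['K'];T=c['T_tool_cam']
    u=(np.array(p,float)-K[:2,2])/K[0,0];r=np.linalg.norm(u)
    d=np.r_[u/r*np.sin(r),np.cos(r)] if r>1e-9 else np.array([0,0,1.])
    Rt=R.from_rotvec(pose[1]).as_matrix();o=pose[0]+Rt@T[:3,3];d=Rt@T[:3,:3]@d
    return (o+d*(z-o[2])/d[2])[:2]
E
cat > m.py <<'E'
from h import *
np.set_printoptions(precision=4,suppress=True)
sz=lambda p:(170+(p[0]+.5)/2.35-.5,160+(p[1]+.5)/2.35-.5)
iz=lambda p:(160+(p[0]+.5)/2.7-.5,170+(p[1]+.5)/2.7-.5)
P={'amber':((64,46),(72,115),.13),'white':((191,130),(220,178),.12),'vial':((336,291),(389,298),.057),'lens':((425,357),(492,352),.087),'drop':((620,477),(690,426),.075),'dish':((714,363),(737,287),.02),'box':((305,58),(290,61),.02)}
for k,(a,b,z) in P.items(): print(k,cast('scene',sz(a),z),cast('side',iz(b),z))
for cam,roi in(('scene',(190,315,305,460)),('side',(185,285,270,425))):
    g=cv2.imread(f'pics/{cam}0.png');y0,y1,x0,x1=roi
    m=(g.max(2)<60).astype(np.uint8);mm=np.zeros_like(m);mm[y0:y1,x0:x1]=m[y0:y1,x0:x1]
    n,l,st,ce=cv2.connectedComponentsWithStats(mm)
    for i in range(1,n):
        if st[i,4]>200: print(cam,st[i],ce[i],cast(cam,ce[i],.009))
E
python3 m.py
```

```text
amber [0.4585 0.3347] [0.4591 0.3369]
white [0.4642 0.2217] [0.4638 0.223 ]
vial [0.4579 0.0928] [0.4586 0.0942]
lens [0.4403 0.0055] [0.4403 0.0073]
drop [ 0.4539 -0.1304] [ 0.4533 -0.1288]
dish [ 0.5914 -0.125 ] [ 0.5917 -0.1224]
box [0.6292 0.2701] [0.6288 0.272 ]
scene [ 365  190   95   56 1780] [420.8848 212.2961] [0.7235 0.0613]
scene [316 202  30  24 552] [330.6558 213.5471] [0.6179 0.1865]
scene [347 224  31  24 603] [362.1045 235.6949] [0.6132 0.1116]
scene [380 247  32  26 663] [395.4314 259.3092] [0.6082 0.0364]
scene [414 271  34  27 725] [430.5876 284.1393] [ 0.6034 -0.0382]
side [ 323  185  102   40 1507] [384.6085 199.9091] [0.728  0.0347]
side [289 204  23  19 337] [299.9407 212.6231] [0.6186 0.1868]
side [319 218  24  19 356] [330.2781 227.0562] [0.6136 0.1121]
side [350 232  25  21 384] [361.6562 241.8932] [0.6089 0.0375]
side [382 247  26  22 410] [394.3537 257.2878] [ 0.6043 -0.0374]
```

The two views agree to within 2 mm, and the pad pitch comes out at 75 mm as specified. The tray is yawed about 3.7°. Next I'll work out the tool axes, the move to a jaw-along-x orientation, and clearance to the microscope.

Run:
```python
from h import *
np.set_printoptions(precision=3,suppress=True)
s=state();M=R.from_rotvec(s['tcp_rot']).as_matrix();print(M)
for sg in(1,-1):
    G=np.array([[0,0,sg],[0,sg,0],[-1,0,0]],float)
    rel=R.from_matrix(M.T@G).as_rotvec(degrees=True);print(sg,rel)
for t in ((.30,-.30,.25),(.30,-.2,.25),(.454,-.130,.25)): print(t,(M.T@(np.array(t)-s['tool_pos']))*100)
for p in((525,355),(540,290),(570,400),(478,465)): print(p,cast('scene',p,0.0),cast('scene',p,.1))
for p in((480,300),(520,390),(470,200),(463,395),(505,250)): print(p,cast('side',p,0.0),cast('side',p,.15))
```

```text
[[-0.     0.94   0.342]
 [ 0.001  0.342 -0.94 ]
 [-1.     0.    -0.001]]
1 [-70.017  -0.056  -0.046]
-1 [109.983  -0.051   0.061]
(0.3, -0.3, 0.25) [ -0.216  17.937 -14.035]
(0.3, -0.2, 0.25) [ -0.204  21.354 -23.433]
(0.454, -0.13, 0.25) [ -0.201  38.219 -24.748]
(525, 355) [ 0.591 -0.221] [ 0.529 -0.225]
(540, 290) [ 0.714 -0.184] [ 0.638 -0.193]
(570, 400) [ 0.567 -0.307] [ 0.508 -0.301]
(478, 465) [ 0.401 -0.249] [ 0.362 -0.25 ]
(480, 300) [ 0.593 -0.224] [ 0.513 -0.208]
(520, 390) [ 0.454 -0.34 ] [ 0.397 -0.305]
(470, 200) [ 0.815 -0.134] [ 0.698 -0.133]
(463, 395) [ 0.402 -0.251] [ 0.353 -0.23 ]
(505, 250) [ 0.725 -0.238] [ 0.623 -0.22 ]
```

Emit:
jog_arm([
  {"jaw":0,"offset":[0,3.5,-3],"rotation":[-8,0,0]},
  {"jaw":0,"offset":[0,7.5,-6],"rotation":[-16,0,0]},
  {"jaw":0,"offset":[0,11,-9],"rotation":[-24,0,0]},
  {"jaw":0,"offset":[0,15,-12],"rotation":[-32,0,0]},
  {"jaw":0,"offset":[0,18,-14.5],"rotation":[-40,0,0]},
  {"jaw":0,"offset":[0,20,-18],"rotation":[-48,0,0]},
  {"jaw":0,"offset":[0,21.5,-21.5],"rotation":[-56,0,0]},
  {"jaw":0,"offset":[0,24,-24.5],"rotation":[-63,0,0]},
  {"jaw":0,"offset":[0,28,-26],"rotation":[-70,0,0]},
  {"jaw":0,"offset":[0,33,-26.6],"rotation":[-70,0,0]},
  {"jaw":0,"offset":[0,33,-26.6],"rotation":[-70,0,0]},
  {"jaw":0,"offset":[0,33,-26.6],"rotation":[-70,0,0]},
])

```text
time_s: 1.65
tool_pos: [0.3983, -0.1307, 0.248]
tcp_rot: [-0.0, 1.572, 0.0]
contact_force: [0.1, 0.5, 0.2]
gripper_width: 0.0854
```

Run:
```python
from h import *
cv2.imwrite("pics/w1.png",cv2.cvtColor(get_image('wrist'),cv2.COLOR_RGB2BGR))
```

```text
(no output)
```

View pics/w1.png

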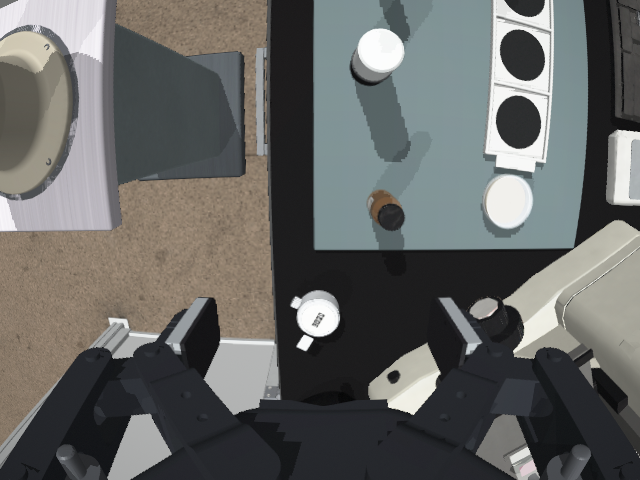

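The wrist view shows the dropper cap at (391,216), the lens case top at (382,49), the end pad at (519,122) and the dish at (508,201). I'll cross-check these against the fixed cameras.

Run:
```python
from h import *
s=state();P=(s['tool_pos'],s['tcp_rot'])
for p,z in(((391,216),.075),((382,49),.087),((519,122),.009),((508,201),.02)): print(p,wcast(p,z,P).round(4))
```

```text
(391, 216) [ 0.4557 -0.127 ]
(382, 49) [0.4442 0.0078]
(519, 122) [ 0.607  -0.0373]
(508, 201) [ 0.5937 -0.1218]
```

Emit:
jog_arm([
  {"jaw":0,"offset":[0,0.2,3],"rotation":[0,0,0]},
  {"jaw":0,"offset":[2,0.2,5.6],"rotation":[0,0,0]},
  {"jaw":0,"offset":[6,0.2,5.6],"rotation":[0,0,0]},
  {"jaw":0,"offset":[10,0.2,5.6],"rotation":[0,0,0]},
  {"jaw":0,"offset":[14,0.2,5.6],"rotation":[0,0,0]},
  {"jaw":0,"offset":[17.5,0.2,5.6],"rotation":[0,0,0]},
  {"jaw":0,"offset":[20.3,0.2,5.6],"rotation":[0,0,0]},
  {"jaw":0,"offset":[20.3,0.2,5.6],"rotation":[0,0,0]},
  {"jaw":0,"offset":[20.3,0.2,5.6],"rotation":[0,0,0]},
])

```text
time_s: 2.82
tool_pos: [0.4552, -0.1294, 0.0469]
tcp_rot: [0.0, 1.569, -0.002]
contact_force: [-0.6, 0.6, 0.2]
gripper_width: 0.0857
```

Run:
```python
from h import *
cv2.imwrite("pics/w2.png",cv2.cvtColor(get_image('wrist'),cv2.COLOR_RGB2BGR))
```

```text
(no output)
```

View pics/w2.png

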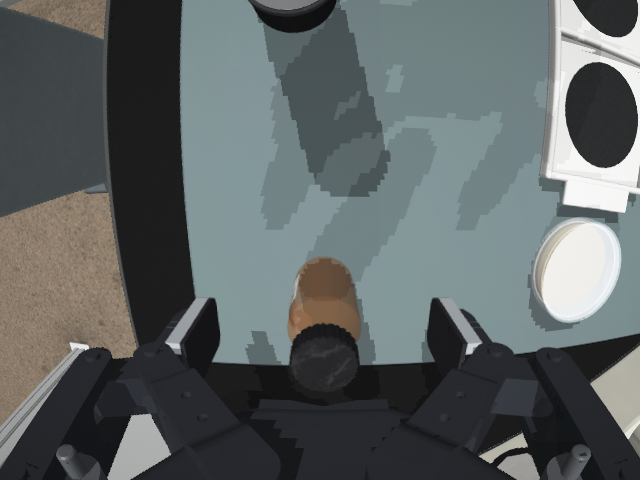

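The bottle (cap at 324,358) stands centred between the pads, which are at columns 205 and 445. Closing.

Emit:
jog_arm([
  {"jaw":0.5,"offset":[0,0,0],"rotation":[0,0,0]},
  {"jaw":0.6,"offset":[0,0,0],"rotation":[0,0,0]},
  {"jaw":0.7,"offset":[0,0,0],"rotation":[0,0,0]},
  {"jaw":1,"offset":[0,0,0],"rotation":[0,0,0]},
  {"jaw":1,"offset":[0,0,0],"rotation":[0,0,0]},
  {"jaw":1,"offset":[0,0,0],"rotation":[0,0,0]},
  {"jaw":1,"offset":[0,0,0],"rotation":[0,0,0]},
  {"jaw":1,"offset":[0,0,0],"rotation":[0,0,0]},
])

```text
time_s: 3.88
tool_pos: [0.455, -0.1288, 0.0457]
tcp_rot: [-0.0, 1.57, -0.0]
contact_force: [-0.1, 0.6, 5.8]
gripper_width: 0.0265
```

Emit:
jog_arm([
  {"jaw":1,"offset":[-2,0,0],"rotation":[0,0,0]},
  {"jaw":1,"offset":[-5,0,0],"rotation":[0,0,0]},
  {"jaw":1,"offset":[-8,1,1],"rotation":[0,0,0]},
  {"jaw":1,"offset":[-10,4,3.7],"rotation":[0,0,0]},
  {"jaw":1,"offset":[-10,7,6.5],"rotation":[0,0,0]},
  {"jaw":1,"offset":[-10,10,9.2],"rotation":[0,0,0]},
  {"jaw":1,"offset":[-10,13,12],"rotation":[0,0,0]},
  {"jaw":1,"offset":[-9,15.5,14.2],"rotation":[0,0,0]},
  {"jaw":1,"offset":[-7,16.6,15.3],"rotation":[0,0,0]},
  {"jaw":1,"offset":[-4.5,16.6,15.3],"rotation":[0,0,0]},
  {"jaw":1,"offset":[-2.5,16.6,15.3],"rotation":[0,0,0]},
  {"jaw":1,"offset":[-2.5,16.6,15.3],"rotation":[0,0,0]},
])

```text
time_s: 5.38
tool_pos: [0.6063, 0.0371, 0.0679]
tcp_rot: [0.0, 1.575, -0.001]
contact_force: [1.2, 0.7, 0.7]
gripper_width: 0.0267
```

Run:
```python
from h import *
cv2.imwrite("pics/w3.png",cv2.cvtColor(get_image('wrist'),cv2.COLOR_RGB2BGR))
```

```text
(no output)
```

View pics/w3.png

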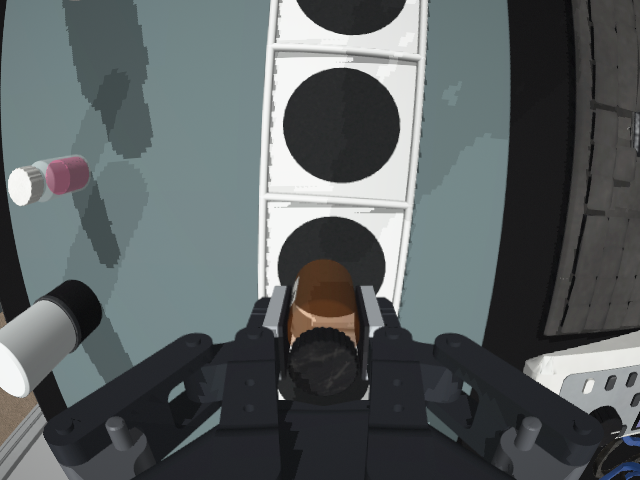

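The bottle is held upright over the bay next to the dish-end bay; its base, around (330,270), is on the pad. Lowering and releasing.

Emit:
jog_arm([
  {"jaw":1,"offset":[1,0,0],"rotation":[0,0,0]},
  {"jaw":1,"offset":[1.6,0,0],"rotation":[0,0,0]},
  {"jaw":1,"offset":[1.9,0,0],"rotation":[0,0,0]},
  {"jaw":1,"offset":[2.1,0,0],"rotation":[0,0,0]},
  {"jaw":1,"offset":[2.1,0,0],"rotation":[0,0,0]},
  {"jaw":1,"offset":[2.1,0,0],"rotation":[0,0,0]},
])

```text
time_s: 6.18
tool_pos: [0.6079, 0.0373, 0.0498]
tcp_rot: [0.0, 1.57, -0.0]
contact_force: [-1.4, 0.3, 3.4]
gripper_width: 0.0263
```

Emit:
jog_arm([
  {"jaw":0.65,"offset":[0,0,0],"rotation":[0,0,0]},
  {"jaw":0.55,"offset":[0,0,0],"rotation":[0,0,0]},
  {"jaw":0.4,"offset":[0,0,0],"rotation":[0,0,0]},
  {"jaw":0.2,"offset":[0,0,0],"rotation":[0,0,0]},
  {"jaw":0.1,"offset":[0,0,0],"rotation":[0,0,0]},
  {"jaw":0.1,"offset":[-1,0,0],"rotation":[0,0,0]},
  {"jaw":0,"offset":[-4,0,0],"rotation":[0,0,0]},
  {"jaw":0,"offset":[-8,0,0],"rotation":[0,0,0]},
  {"jaw":0,"offset":[-12,0,0],"rotation":[0,0,0]},
  {"jaw":0,"offset":[-12,0,0],"rotation":[0,0,0]},
])

```text
time_s: 7.42
tool_pos: [0.6096, 0.0373, 0.1747]
tcp_rot: [0.0, 1.562, -0.0]
contact_force: [-0.1, -0.2, -0.1]
gripper_width: 0.0853
```

Run:
```python
from h import *
cv2.imwrite("pics/w4.png",cv2.cvtColor(get_image('wrist'),cv2.COLOR_RGB2BGR))
s=state();P=(s['tool_pos'],s['tcp_rot']);print(P)
```

```text
(array([0.60854039, 0.03733521, 0.17183354]), array([ 8.87092632e-05,  1.56637748e+00, -2.47426981e-04]))
```

View pics/w4.png

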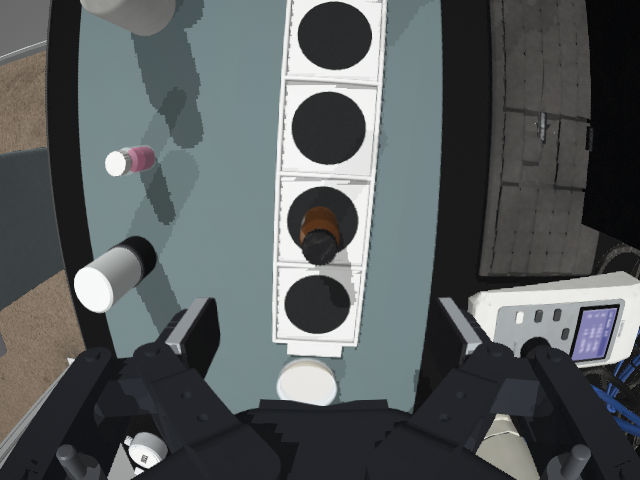

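The dropper bottle stands upright in its bay at about (320,235). The vial is next.

Emit:
jog_arm([
  {"jaw":0,"offset":[0,2,-4],"rotation":[0,0,0]},
  {"jaw":0,"offset":[0,4,-9],"rotation":[0,0,0]},
  {"jaw":0,"offset":[1,5.7,-13],"rotation":[0,0,0]},
  {"jaw":0,"offset":[3,5.7,-14.9],"rotation":[0,0,0]},
  {"jaw":0,"offset":[6,5.7,-14.9],"rotation":[0,0,0]},
  {"jaw":0,"offset":[8,5.7,-14.9],"rotation":[0,0,0]},
  {"jaw":0,"offset":[8,5.7,-14.9],"rotation":[0,0,0]},
])

```text
time_s: 8.35
tool_pos: [0.457, 0.0941, 0.0869]
tcp_rot: [-0.0, 1.576, -0.001]
contact_force: [-0.2, -0.1, 0.6]
gripper_width: 0.0851
```

Run:
```python
from h import *
cv2.imwrite("pics/w5.png",cv2.cvtColor(get_image('wrist'),cv2.COLOR_RGB2BGR))
```

```text
(no output)
```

View pics/w5.png

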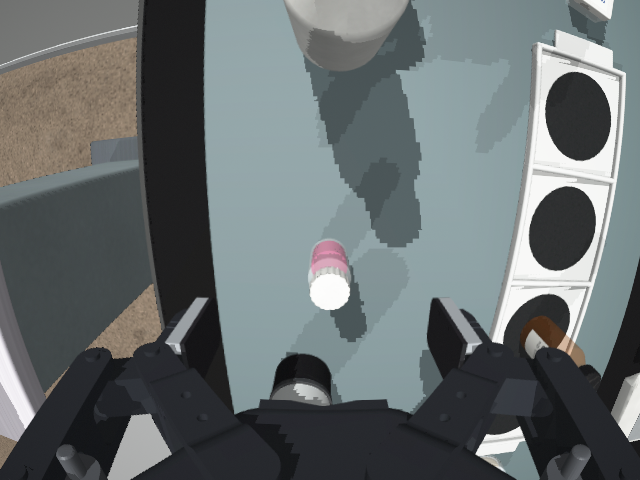

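Run:
```python
from h import *
s=state();P=(s['tool_pos'],s['tcp_rot']);print(P[0],wcast((329,290),.057,P),wcast((330,252),.005,P))
```

```text
[0.45799481 0.09422977 0.08843042] [0.46167278 0.09591846] [0.46291101 0.09697357]
```

The vial cap, at (329,290), puts the axis at (0.461,0.096). I'll shift 1 mm in each axis, descend and close.

Emit:
jog_arm([
  {"jaw":0,"offset":[2.5,0.1,0.2],"rotation":[0,0,0]},
  {"jaw":0,"offset":[4.5,0.1,0.2],"rotation":[0,0,0]},
  {"jaw":0,"offset":[5.4,0.1,0.2],"rotation":[0,0,0]},
  {"jaw":0.3,"offset":[5.4,0.1,0.2],"rotation":[0,0,0]},
  {"jaw":0.6,"offset":[5.4,0.1,0.2],"rotation":[0,0,0]},
  {"jaw":0.7,"offset":[5.4,0.1,0.2],"rotation":[0,0,0]},
  {"jaw":0.8,"offset":[5.4,0.1,0.2],"rotation":[0,0,0]},
  {"jaw":1,"offset":[5.4,0.1,0.2],"rotation":[0,0,0]},
  {"jaw":1,"offset":[5.4,0.1,0.2],"rotation":[0,0,0]},
  {"jaw":1,"offset":[5.4,0.1,0.2],"rotation":[0,0,0]},
])

```text
time_s: 9.65
tool_pos: [0.4613, 0.0954, 0.0361]
tcp_rot: [0.0, 1.569, -0.0]
contact_force: [-1.1, -0.5, 6.0]
gripper_width: 0.0201
```

Emit:
jog_arm([
  {"jaw":1,"offset":[-2,0,0],"rotation":[0,0,0]},
  {"jaw":1,"offset":[-5,0,0],"rotation":[0,0,0]},
  {"jaw":1,"offset":[-8,0,1.5],"rotation":[0,0,0]},
  {"jaw":1,"offset":[-10,-2,4.5],"rotation":[0,0,0]},
  {"jaw":1,"offset":[-10,-5,7],"rotation":[0,0,0]},
  {"jaw":1,"offset":[-10,-8,9.5],"rotation":[0,0,0]},
  {"jaw":1,"offset":[-10,-11,12],"rotation":[0,0,0]},
  {"jaw":1,"offset":[-9,-13,14],"rotation":[0,0,0]},
  {"jaw":1,"offset":[-7,-13.3,14.3],"rotation":[0,0,0]},
  {"jaw":1,"offset":[-4.5,-13.3,14.3],"rotation":[0,0,0]},
  {"jaw":1,"offset":[-2.5,-13.3,14.3],"rotation":[0,0,0]},
  {"jaw":1,"offset":[-2.5,-13.3,14.3],"rotation":[0,0,0]},
])

```text
time_s: 11.15
tool_pos: [0.6021, -0.037, 0.0578]
tcp_rot: [0.0, 1.575, 0.001]
contact_force: [0.1, -0.4, 0.8]
gripper_width: 0.0205
```

Run:
```python
from h import *
cv2.imwrite("pics/w6.png",cv2.cvtColor(get_image('wrist'),cv2.COLOR_RGB2BGR))
```

```text
(no output)
```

View pics/w6.png

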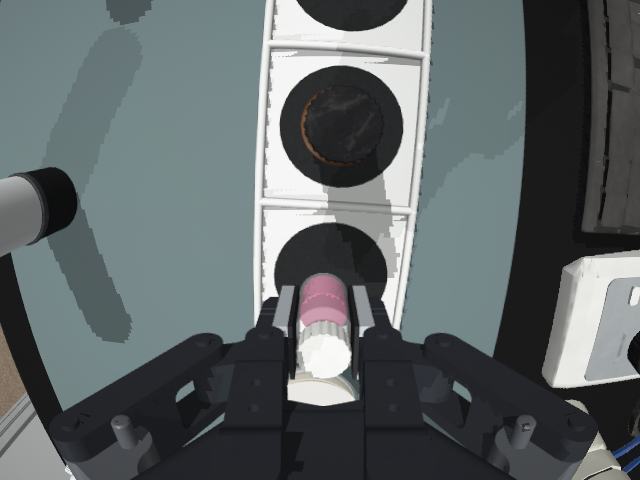

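The vial is upright over the dish-end pad (around 325,270). Lowering and releasing.

Emit:
jog_arm([
  {"jaw":1,"offset":[1,0,0],"rotation":[0,0,0]},
  {"jaw":1,"offset":[1.6,0,0],"rotation":[0,0,0]},
  {"jaw":1,"offset":[1.9,0,0],"rotation":[0,0,0]},
  {"jaw":1,"offset":[2.1,0,0],"rotation":[0,0,0]},
  {"jaw":1,"offset":[2.1,0,0],"rotation":[0,0,0]},
  {"jaw":1,"offset":[2.1,0,0],"rotation":[0,0,0]},
])

```text
time_s: 11.95
tool_pos: [0.6039, -0.0377, 0.0401]
tcp_rot: [0.0, 1.57, -0.0]
contact_force: [-3.3, -0.6, 4.8]
gripper_width: 0.0206
```

Emit:
jog_arm([
  {"jaw":0.72,"offset":[0,0,0],"rotation":[0,0,0]},
  {"jaw":0.65,"offset":[0,0,0],"rotation":[0,0,0]},
  {"jaw":0.55,"offset":[0,0,0],"rotation":[0,0,0]},
  {"jaw":0.4,"offset":[0,0,0],"rotation":[0,0,0]},
  {"jaw":0.2,"offset":[0,0,0],"rotation":[0,0,0]},
  {"jaw":0.1,"offset":[0,0,0],"rotation":[0,0,0]},
  {"jaw":0.1,"offset":[-1,0,0],"rotation":[0,0,0]},
  {"jaw":0,"offset":[-4,0,0],"rotation":[0,0,0]},
  {"jaw":0,"offset":[-8,0,0],"rotation":[0,0,0]},
  {"jaw":0,"offset":[-12,0,0],"rotation":[0,0,0]},
  {"jaw":0,"offset":[-16,0,0],"rotation":[0,0,0]},
  {"jaw":0,"offset":[-16,0,0],"rotation":[0,0,0]},
])

```text
time_s: 13.45
tool_pos: [0.6053, -0.0379, 0.2047]
tcp_rot: [-0.001, 1.562, -0.001]
contact_force: [0.7, 0.3, -0.1]
gripper_width: 0.0855
```

Run:
```python
from h import *
cv2.imwrite("pics/w7.png",cv2.cvtColor(get_image('wrist'),cv2.COLOR_RGB2BGR))
```

```text
(no output)
```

View pics/w7.png

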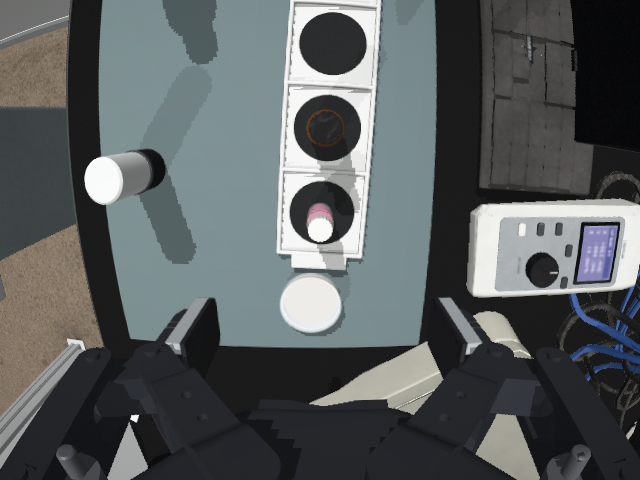

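The vial is upright on its pad at (320,220), and the dish at (310,303) is undisturbed. Moving over the white bottle.

Emit:
jog_arm([
  {"jaw":0,"offset":[0,4,-2],"rotation":[0,0,0]},
  {"jaw":0,"offset":[0,8,-4.5],"rotation":[0,0,0]},
  {"jaw":0,"offset":[0,12,-6.5],"rotation":[0,0,0]},
  {"jaw":0,"offset":[0,16,-8.5],"rotation":[0,0,0]},
  {"jaw":0,"offset":[0,20,-10.5],"rotation":[0,0,0]},
  {"jaw":0,"offset":[0,24,-12.5],"rotation":[0,0,0]},
  {"jaw":0,"offset":[1,26.1,-13.9],"rotation":[0,0,0]},
  {"jaw":0,"offset":[3,26.1,-13.9],"rotation":[0,0,0]},
  {"jaw":0,"offset":[3,26.1,-13.9],"rotation":[0,0,0]},
])

```text
time_s: 14.62
tool_pos: [0.4633, 0.223, 0.1667]
tcp_rot: [-0.002, 1.576, -0.001]
contact_force: [0.8, 0.2, -0.2]
gripper_width: 0.0855
```

Run:
```python
from h import *
cv2.imwrite("pics/w8.png",cv2.cvtColor(get_image('wrist'),cv2.COLOR_RGB2BGR))
```

```text
(no output)
```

View pics/w8.png

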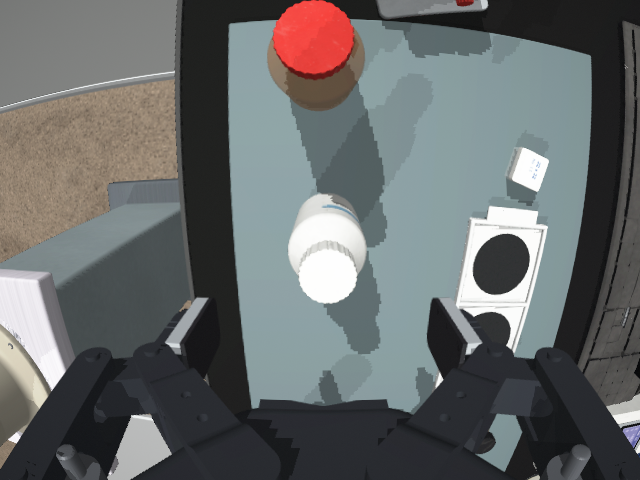

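The white cap top is at (328,274) and the amber cap at (314,37).

Run:
```python
from h import *
s=state();P=(s['tool_pos'],s['tcp_rot']);print(P[0],wcast((328,274),.12,P),wcast((314,37),.13,P),wcast((501,264),.009,P))
```

```text
[0.46407803 0.22304541 0.16806556] [0.46744144 0.22597215] [0.46111216 0.33832372] [0.62207137 0.18811429]
```

Emit:
jog_arm([
  {"jaw":0,"offset":[3,0.15,0.15],"rotation":[0,0,0]},
  {"jaw":0,"offset":[6,0.15,0.15],"rotation":[0,0,0]},
  {"jaw":0,"offset":[8,0.15,0.15],"rotation":[0,0,0]},
  {"jaw":0,"offset":[9.2,0.15,0.15],"rotation":[0,0,0]},
  {"jaw":0,"offset":[9.7,0.15,0.15],"rotation":[0,0,0]},
  {"jaw":0,"offset":[9.7,0.15,0.15],"rotation":[0,0,0]},
])

```text
time_s: 15.42
tool_pos: [0.4666, 0.2248, 0.0727]
tcp_rot: [0.001, 1.57, -0.0]
contact_force: [-0.4, -0.8, -0.1]
gripper_width: 0.0858
```

Run:
```python
from h import *
cv2.imwrite("pics/w9.png",cv2.cvtColor(get_image('wrist'),cv2.COLOR_RGB2BGR))
```

```text
(no output)
```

View pics/w9.png

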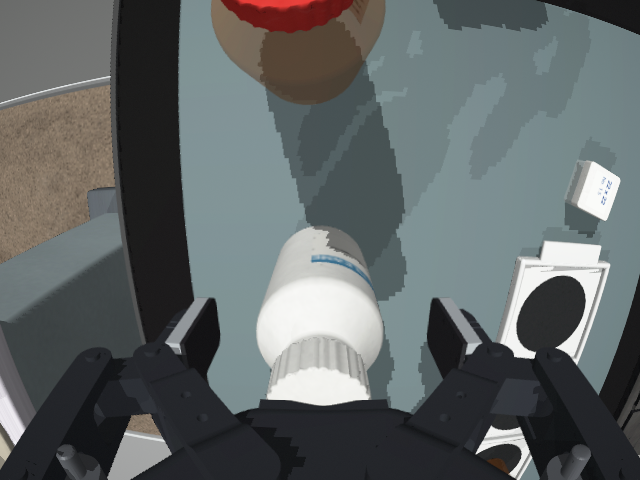

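The white bottle is centred between the pads and there's no contact. Closing.

Emit:
jog_arm([
  {"jaw":0.3,"offset":[0,0,0],"rotation":[0,0,0]},
  {"jaw":0.4,"offset":[0,0,0],"rotation":[0,0,0]},
  {"jaw":0.5,"offset":[0,0,0],"rotation":[0,0,0]},
  {"jaw":1,"offset":[0,0,0],"rotation":[0,0,0]},
  {"jaw":1,"offset":[0,0,0],"rotation":[0,0,0]},
  {"jaw":1,"offset":[0,0,0],"rotation":[0,0,0]},
  {"jaw":1,"offset":[0,0,0],"rotation":[0,0,0]},
])

```text
time_s: 16.35
tool_pos: [0.4665, 0.225, 0.0729]
tcp_rot: [0.0, 1.57, 0.0]
contact_force: [-3.0, -0.1, 6.4]
gripper_width: 0.0468
```

Emit:
jog_arm([
  {"jaw":1,"offset":[-1.5,0,0],"rotation":[0,0,0]},
  {"jaw":1,"offset":[-4,0,0],"rotation":[0,0,0]},
  {"jaw":1,"offset":[-6,-0.5,0.8],"rotation":[0,0,0]},
  {"jaw":1,"offset":[-6.5,-2,2.6],"rotation":[0,0,0]},
  {"jaw":1,"offset":[-6.5,-4,5.2],"rotation":[0,0,0]},
  {"jaw":1,"offset":[-6.5,-6,7.8],"rotation":[0,0,0]},
  {"jaw":1,"offset":[-6.5,-8,10.4],"rotation":[0,0,0]},
  {"jaw":1,"offset":[-6.5,-10,13],"rotation":[0,0,0]},
  {"jaw":1,"offset":[-6,-11.2,14.5],"rotation":[0,0,0]},
  {"jaw":1,"offset":[-4.5,-11.2,14.7],"rotation":[0,0,0]},
  {"jaw":1,"offset":[-2.5,-11.2,14.7],"rotation":[0,0,0]},
  {"jaw":1,"offset":[-2.5,-11.2,14.7],"rotation":[0,0,0]},
])

```text
time_s: 17.85
tool_pos: [0.6112, 0.1133, 0.0941]
tcp_rot: [-0.001, 1.576, -0.0]
contact_force: [-0.8, 0.0, -1.0]
gripper_width: 0.0471
```

Run:
```python
from h import *
cv2.imwrite("pics/w10.png",cv2.cvtColor(get_image('wrist'),cv2.COLOR_RGB2BGR))
```

```text
(no output)
```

View pics/w10.png

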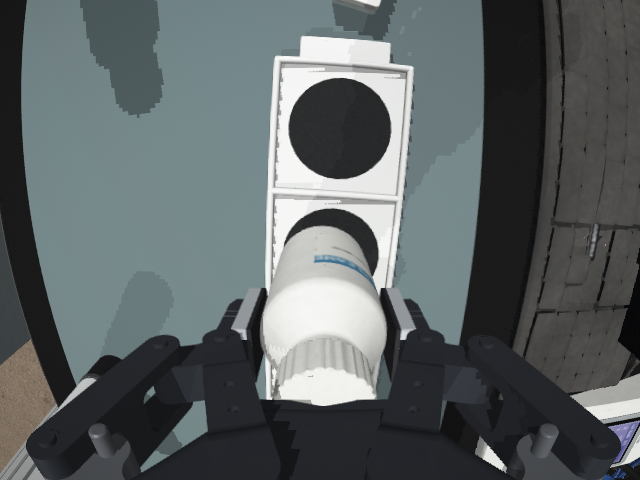

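The white bottle is upright over the third pad. Lowering.

Emit:
jog_arm([
  {"jaw":1,"offset":[1,0,0],"rotation":[0,0,0]},
  {"jaw":1,"offset":[1.6,0,0],"rotation":[0,0,0]},
  {"jaw":1,"offset":[1.9,0,0],"rotation":[0,0,0]},
  {"jaw":1,"offset":[2.1,0,0],"rotation":[0,0,0]},
  {"jaw":1,"offset":[2.1,0,0],"rotation":[0,0,0]},
  {"jaw":1,"offset":[2.1,0,0],"rotation":[0,0,0]},
])

```text
time_s: 18.65
tool_pos: [0.6134, 0.1128, 0.077]
tcp_rot: [0.0, 1.57, -0.0]
contact_force: [-1.4, 0.7, 3.5]
gripper_width: 0.0471
```

Emit:
jog_arm([
  {"jaw":0.42,"offset":[0,0,0],"rotation":[0,0,0]},
  {"jaw":0.35,"offset":[0,0,0],"rotation":[0,0,0]},
  {"jaw":0.2,"offset":[0,0,0],"rotation":[0,0,0]},
  {"jaw":0,"offset":[0,0,0],"rotation":[0,0,0]},
  {"jaw":0,"offset":[0,0,0],"rotation":[0,0,0]},
  {"jaw":0,"offset":[-1,0,0],"rotation":[0,0,0]},
  {"jaw":0,"offset":[-3,0,0],"rotation":[0,0,0]},
  {"jaw":0,"offset":[-6,0,0],"rotation":[0,0,0]},
  {"jaw":0,"offset":[-10,0,0],"rotation":[0,0,0]},
  {"jaw":0,"offset":[-12.5,0,0],"rotation":[0,0,0]},
  {"jaw":0,"offset":[-12.5,0,0],"rotation":[0,0,0]},
])

```text
time_s: 20.02
tool_pos: [0.6144, 0.113, 0.2055]
tcp_rot: [0.001, 1.564, 0.0]
contact_force: [0.0, 0.9, -0.5]
gripper_width: 0.0851
```

Run:
```python
from h import *
cv2.imwrite("pics/w11.png",cv2.cvtColor(get_image('wrist'),cv2.COLOR_RGB2BGR))
```

```text
(no output)
```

View pics/w11.png

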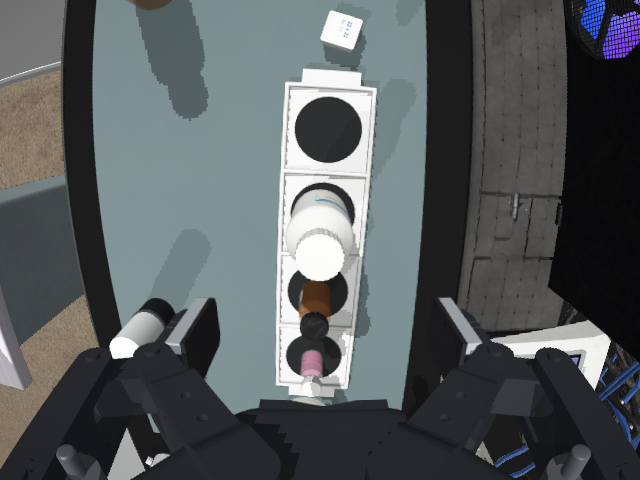

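The white bottle is upright in bay 3 and the others are undisturbed. Before going to the amber bottle I'll check the device beyond it.

Run:
```python
from h import *
for z in(0,.05,.1): print(z,cast('scene',(200,148),z),cast('side',(180,175),z),cast('scene',(235,170),z),cast('side',(205,185),z),cast('side',(163,200),z))
```

```text
0 [0.59242813 0.50162398] [0.59737349 0.48373774] [0.59279133 0.40453365] [0.59793364 0.4169467 ] [0.5230544  0.47854859]
0.05 [0.56138975 0.45639566] [0.57039723 0.45031962] [0.56173124 0.36511053] [0.57092662 0.38719557] [0.50015843 0.44541536]
0.1 [0.53035137 0.41116735] [0.54342096 0.41690149] [0.53067114 0.32568741] [0.5439196  0.35744444] [0.47726247 0.41228214]
```

Emit:
jog_arm([
  {"jaw":0,"offset":[0,3.5,-2.4],"rotation":[0,0,0]},
  {"jaw":0,"offset":[0,7,-4.8],"rotation":[0,0,0]},
  {"jaw":0,"offset":[0,10.5,-7.2],"rotation":[0,0,0]},
  {"jaw":0,"offset":[0,14,-9.6],"rotation":[0,0,0]},
  {"jaw":0,"offset":[0,17.5,-12],"rotation":[0,0,0]},
  {"jaw":0,"offset":[0,20.5,-14],"rotation":[0,0,0]},
  {"jaw":0,"offset":[0,22.5,-15.4],"rotation":[0,0,0]},
  {"jaw":0,"offset":[2,22.5,-15.4],"rotation":[0,0,0]},
  {"jaw":0,"offset":[2,22.5,-15.4],"rotation":[0,0,0]},
])

```text
time_s: 21.2
tool_pos: [0.4579, 0.3373, 0.1782]
tcp_rot: [-0.003, 1.576, -0.002]
contact_force: [-1.1, -0.9, -0.1]
gripper_width: 0.0854
```

Run:
```python
from h import *
cv2.imwrite("pics/w12.png",cv2.cvtColor(get_image('wrist'),cv2.COLOR_RGB2BGR))
```

View pics/w12.png

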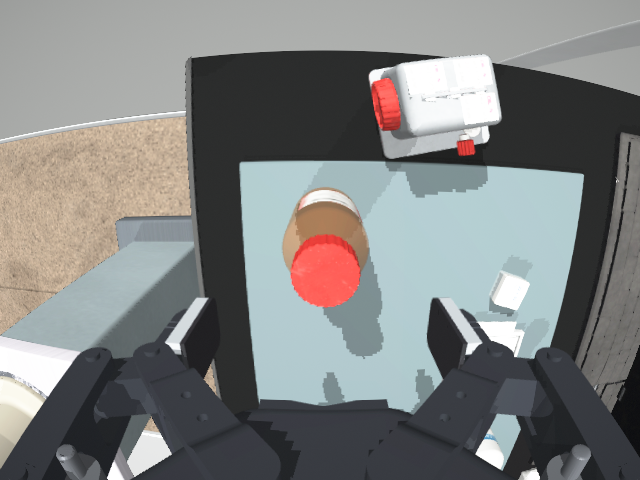

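The amber cap is at (326,270), and the device stands well clear beyond the mat.

Run:
```python
from h import *
s=state();P=(s['tool_pos'],s['tcp_rot']);print(P[0],wcast((326,269),.13,P))
```

```text
[0.45865229 0.33732665 0.17963964] [0.46100792 0.34230019]
```

Emit:
jog_arm([
  {"jaw":0,"offset":[3,0.15,0.1],"rotation":[0,0,0]},
  {"jaw":0,"offset":[6,0.15,0.1],"rotation":[0,0,0]},
  {"jaw":0,"offset":[8,0.15,0.1],"rotation":[0,0,0]},
  {"jaw":0,"offset":[9.4,0.15,0.1],"rotation":[0,0,0]},
  {"jaw":0,"offset":[9.9,0.15,0.1],"rotation":[0,0,0]},
  {"jaw":0,"offset":[9.9,0.15,0.1],"rotation":[0,0,0]},
])

```text
time_s: 22.0
tool_pos: [0.4606, 0.3394, 0.0827]
tcp_rot: [0.0, 1.57, -0.0]
contact_force: [0.5, 0.2, -0.2]
gripper_width: 0.0856
```

Run:
```python
from h import *
cv2.imwrite("pics/w13.png",cv2.cvtColor(get_image('wrist'),cv2.COLOR_RGB2BGR))
```

```text
(no output)
```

View pics/w13.png

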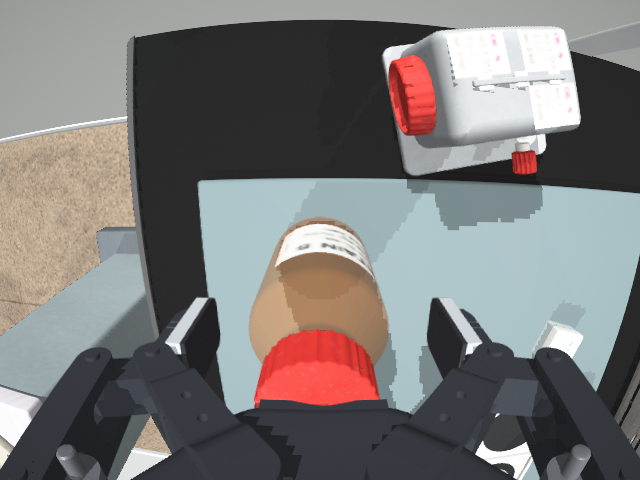

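The bottle is centred (body columns 250–388) and there's no contact. Closing.

Emit:
jog_arm([
  {"jaw":0.25,"offset":[0,0,0],"rotation":[0,0,0]},
  {"jaw":0.35,"offset":[0,0,0],"rotation":[0,0,0]},
  {"jaw":0.5,"offset":[0,0,0],"rotation":[0,0,0]},
  {"jaw":1,"offset":[0,0,0],"rotation":[0,0,0]},
  {"jaw":1,"offset":[0,0,0],"rotation":[0,0,0]},
  {"jaw":1,"offset":[0,0,0],"rotation":[0,0,0]},
  {"jaw":1,"offset":[0,0,0],"rotation":[0,0,0]},
])

```text
time_s: 22.92
tool_pos: [0.4604, 0.3396, 0.083]
tcp_rot: [0.001, 1.57, 0.0]
contact_force: [-2.0, -0.2, 4.6]
gripper_width: 0.0528
```

Emit:
jog_arm([
  {"jaw":1,"offset":[-1.5,0,0],"rotation":[0,0,0]},
  {"jaw":1,"offset":[-4,0,0],"rotation":[0,0,0]},
  {"jaw":1,"offset":[-6,-0.8,0.8],"rotation":[0,0,0]},
  {"jaw":1,"offset":[-6.5,-3,3.1],"rotation":[0,0,0]},
  {"jaw":1,"offset":[-6.5,-5.5,5.7],"rotation":[0,0,0]},
  {"jaw":1,"offset":[-6.5,-8,8.4],"rotation":[0,0,0]},
  {"jaw":1,"offset":[-6.5,-10.5,11],"rotation":[0,0,0]},
  {"jaw":1,"offset":[-6.5,-13,13.6],"rotation":[0,0,0]},
  {"jaw":1,"offset":[-6,-14.7,15.4],"rotation":[0,0,0]},
  {"jaw":1,"offset":[-4.5,-15.1,15.8],"rotation":[0,0,0]},
  {"jaw":1,"offset":[-2.5,-15.1,15.8],"rotation":[0,0,0]},
  {"jaw":1,"offset":[-2.5,-15.1,15.8],"rotation":[0,0,0]},
])

```text
time_s: 24.42
tool_pos: [0.6161, 0.1889, 0.1037]
tcp_rot: [-0.002, 1.577, -0.0]
contact_force: [0.4, 0.0, -1.6]
gripper_width: 0.0533
```

Run:
```python
from h import *
cv2.imwrite("pics/w14.png",cv2.cvtColor(get_image('wrist'),cv2.COLOR_RGB2BGR))
```

```text
(no output)
```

View pics/w14.png

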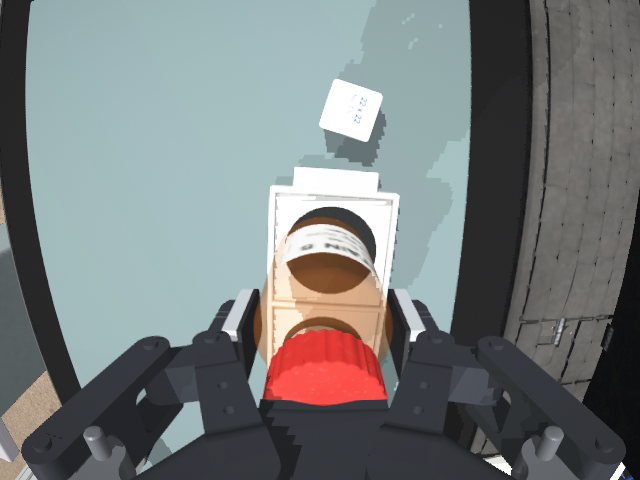

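The amber bottle is upright with its base over the end pad (around 330,255), inside the walls. Lowering.

Emit:
jog_arm([
  {"jaw":1,"offset":[1,0,0],"rotation":[0,0,0]},
  {"jaw":1,"offset":[1.6,0,0],"rotation":[0,0,0]},
  {"jaw":1,"offset":[1.9,0,0],"rotation":[0,0,0]},
  {"jaw":1,"offset":[2.1,0,0],"rotation":[0,0,0]},
  {"jaw":1,"offset":[2.1,0,0],"rotation":[0,0,0]},
  {"jaw":1,"offset":[2.1,0,0],"rotation":[0,0,0]},
])

```text
time_s: 25.22
tool_pos: [0.6185, 0.1884, 0.0871]
tcp_rot: [0.0, 1.57, -0.0]
contact_force: [-2.7, -0.7, 4.1]
gripper_width: 0.0529
```

Run:
```python
from h import *
cv2.imwrite("pics/w15.png",cv2.cvtColor(get_image('wrist'),cv2.COLOR_RGB2BGR))
```

```text
(no output)
```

View pics/w15.png

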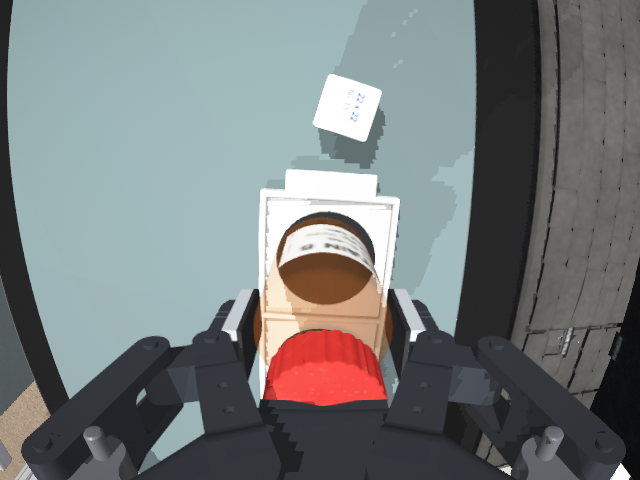

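The base sits on the floor inside the bay and shows contact. Releasing and lifting away.

Emit:
jog_arm([
  {"jaw":0.35,"offset":[0,0,0],"rotation":[0,0,0]},
  {"jaw":0.28,"offset":[0,0,0],"rotation":[0,0,0]},
  {"jaw":0.15,"offset":[0,0,0],"rotation":[0,0,0]},
  {"jaw":0,"offset":[0,0,0],"rotation":[0,0,0]},
  {"jaw":0,"offset":[0,0,0],"rotation":[0,0,0]},
  {"jaw":0,"offset":[-1,0,0],"rotation":[0,0,0]},
  {"jaw":0,"offset":[-3,0,0],"rotation":[0,0,0]},
  {"jaw":0,"offset":[-6,0,0],"rotation":[0,0,0]},
  {"jaw":0,"offset":[-10,0,0],"rotation":[0,0,0]},
  {"jaw":0,"offset":[-13,0,0],"rotation":[0,0,0]},
  {"jaw":0,"offset":[-13,0,0],"rotation":[0,0,0]},
])

```text
time_s: 26.65
tool_pos: [0.6195, 0.1886, 0.2216]
tcp_rot: [0.002, 1.563, 0.001]
contact_force: [-0.1, 0.4, -0.6]
gripper_width: 0.0857
```

Emit:
jog_arm([
  {"jaw":0,"offset":[0,2.5,-4],"rotation":[0,0,0]},
  {"jaw":0,"offset":[0,5,-8],"rotation":[0,0,0]},
  {"jaw":0,"offset":[0,7.5,-12],"rotation":[0,0,0]},
  {"jaw":0,"offset":[0,10,-16],"rotation":[0,0,0]},
  {"jaw":0,"offset":[0,10,-16],"rotation":[0,0,0]},
  {"jaw":0,"offset":[0,10,-16],"rotation":[0,0,0]},
  {"jaw":0,"offset":[0,10,-16],"rotation":[0,0,0]},
])

```text
time_s: 27.52
tool_pos: [0.459, 0.2877, 0.2159]
tcp_rot: [0.001, 1.571, -0.002]
contact_force: [-0.3, -0.9, -0.7]
gripper_width: 0.0856
```

Run:
```python
from h import *
for n in('scene','side','wrist'):cv2.imwrite(f"pics/f_{n}.png",cv2.cvtColor(get_image(n),cv2.COLOR_RGB2BGR))
```

```text
(no output)
```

View pics/f_scene.png

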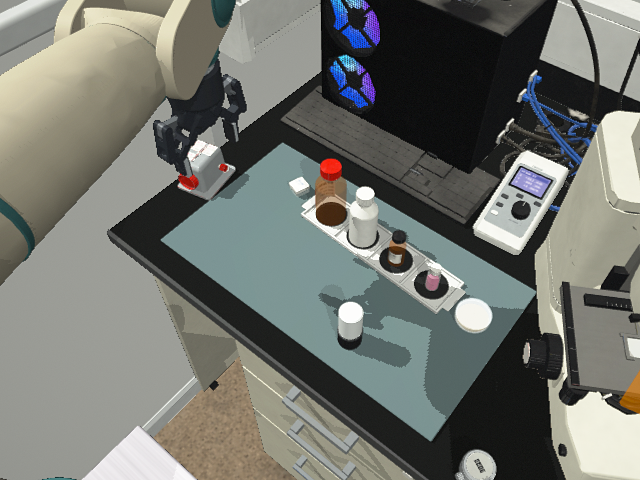

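View pics/f_side.png

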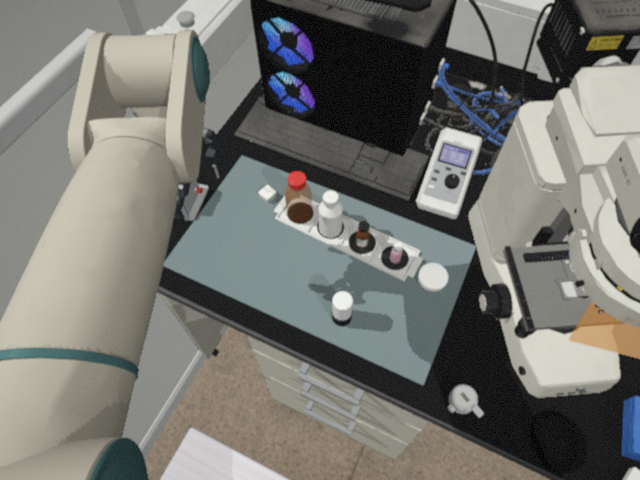

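Both views show all four bottles upright in their bays. The dish (474,316), box (300,186) and lens case (350,325) are at the same pixels as at the start. Last check: cap tops at their expected heights, in the tray frame.

Run:
```python
from h import *
c=np.array([.6112,.0743]);d=np.array([.0145,.2245]);yh=d/np.linalg.norm(d);xh=np.array([yh[1],-yh[0]])
for n,p,q,h in(('amber',(331,165),(297,178),.134),('white',(366,193),(331,198),.124),('drop',(399,237),(363,228),.079),('vial',(434,267),(397,248),.061)):
    for cam,u in(('scene',p),('side',q)):
        w=cast(cam,u,h)-c;print(n,cam,(w@xh*1e3).round(1),(w@yh*1e3).round(1))
a=cv2.imread('pics/f_scene.png')[140:340,270:510];cv2.imwrite('pics/f_z.png',cv2.resize(a,None,fx=3,fy=3,interpolation=cv2.INTER_CUBIC))
print(state()['qd'].max())
```

```text
amber scene -1.3 111.0
amber side -1.8 111.2
white scene -2.0 34.1
white side -4.8 34.1
drop scene -5.8 -41.9
drop side -8.9 -39.8
vial scene -3.1 -112.9
vial side -6.9 -114.5
0.003917814578950672
```

View pics/f_z.png

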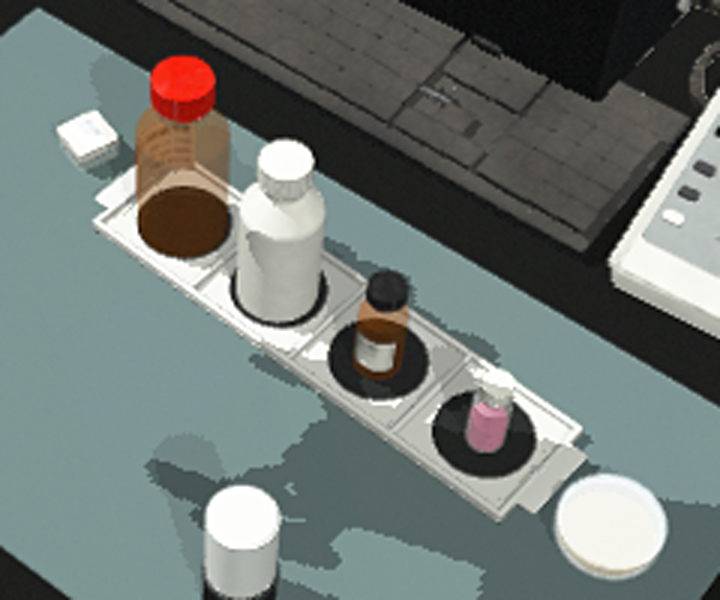

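All four are centred on their pads and upright. The cap-top estimates are within 9 mm of the bay centres, against a 30 mm tolerance. Handing in.

```bash
python3 -c "
from bench import order
print(order.finish_job())"
```

```text
the job is handed in; nothing more can be done
None
```

All four bottles are in the tray in the order asked: vial beside the dish, then dropper bottle, white bottle, and the large brown bottle beside the coverslip box. The job was handed in at about 28 s of the 104 s allowed. It gives no verdict, so what follows is from my own checks.

- **Placing:** I gripped each bottle by its body and lowered it until the force reading showed it touching the bay floor, then opened the jaws and lifted clear. No bottle tipped or slipped.
- **Final position:** both fixed cameras show the bottles upright on their pads, with cap tops 1 to 9 mm from the bay centres against a 30 mm allowance. The dish, coverslip box and lens case looked unmoved in both views. The arm was at rest, jaws open and clear of everything.
- **Disagreements:**
  - The wrist camera placed the bottles 2 to 6 mm from the fixed-camera positions, most for the brown bottle. I used values in between, and every grasp held.
  - The two fixed cameras differed by up to 4 mm on the final cap positions.
  - The gripper width read 1 to 2 mm under the stated bottle diameters.

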